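# Rake sample tubes out from under a low dust cover

## Robot

A 6-joint arm with a two-finger parallel gripper is mounted at the origin on a cart in front of the work surface, level with it; the furniture and walls round the work are solid. World frame = base frame: x ahead of the robot, y to its left, z up, the work surface at z = 0. Lengths are in m, angles in degrees, forces in N, time in s.
With the tool pointing down it reaches from about 0.4 to 0.825 m from the base axis. Payload 7 kg.
Tool frame: the origin (TCP) lies at the centre of the arm's flange, where the gripper is bolted on; the fingertips stand 178 mm ahead of it and the grasp point (between the pads) lies 159 mm ahead of it (ctrl.hold_point_z is the distance from the TCP to the grasp point, in m); z points along the fingers, y is the line along which they close (so a half turn about z gives the same grasp; the last joint's range is limited). The gripper opens to 88 mm and grips with 3 to 60 N. Pads are 19 mm wide; open, the fingers measure 130 mm over their backs; the gripper's body (78 mm by 193 mm) begins 47 mm behind the grasp point.
Start: joints at [-51.102, 20.546, 0.682, 0, -70.136, -16.507], TCP at [0.257, -0.624, 0.405] pointing down, gripper open.
Joint ranges: [-176.03, 176.03], [-82.01, 121.73], [-58.28, 71.71], [-173.87, 95.51], [-174.79, -0.11], [-173.66, 173.66]. Speed limits (degrees/s): [136.94, 136.94, 172.46, 180, 180, 180].

## Interface

Orientations are given as [roll, pitch, yaw] about the fixed x, y, z axes, in that order (R = Rz(yaw) Ry(pitch) Rx(roll)).
In Python, from plant import ctrl gives the robot as it stands.
- The arm moves only by the shell command python3 -m inch 'ROWS'. ROWS is JSON, one flat list of numbers, 7 for each row, row after row: the closure, from 0 (fully open) to 1 (shut), then the shift along the tool's x, y, z in mm, then the turn, a rotation vector about the tool's x, y, z in degrees. In form: [hand, x, y, z, wx, wy, wz, hand, x, y, z, wx, wy, wz, ...]. A call has 1 to 5 rows; each row is the pose to reach, as a shift and turn from the pose commanded when the call began, along the tool's axes at that moment; what a row does not reach only later rows make up. A row lasts 1/10 s, in which the tool goes at most 50 mm and 8.59 degrees, less where a joint would pass 70% of its speed; a pose out of reach is approached as far as the arm can. A call with a gripper value outside its range is refused whole. The fingers move at their own pace and stop on an object; the grip force is fixed at half the most. Time passes only in rows, so rows that repeat a pose let the fingers close. It gives the time, the measured TCP pose, the force, the opening and the grip force at its end, in the units of the state.
- ctrl.get_obs(): the state, without advancing time (a new reading comes with each control period).
- ctrl.snapshot(name): name is "scene" or "top" or "wrist"; returns a dict with "frame" (384x512x3 uint8, red, green, blue), "K" (3x3 intrinsics, pixels), "R" (3x3) and "t" (3): a world point X has camera coordinates R X + t. Camera axes: x right, y down, z forward; pixel columns grow to the right and rows downward; lengths in m; the calibration is good to about 2 mm. The wrist camera is an equidistant fisheye: a pixel r from the principal point sees the ray r / f radians off the axis. A picture is of the moment at which its call begins. There is no depth.
- ctrl.close_job(): hands the job in; it is judged then, once.
Trained networks look in a picture, given as the dict that the camera call returned (one of the last four; its "shot" number tells which), for a name from the list of things; names that differ only in an ending like _2 or _b are one class to them, and where a whole thing is asked for, a point or a joint stands for the part that bears it (a point fixed in the world has none). Each returns a list of dicts, best first, with "p" (0 to 1); they miss things now and then, are a little off and sometimes report something else, mostly with a low value. They report only what shows in the picture. A call takes as long as a camera call. They do not tell look-alikes from the thing itself.
- ctrl.recognise(picture, thing): "location" ([x, y, z] in m, in world coordinates, good to about 4 mm: the middle of the surface that is visible of it).
- ctrl.trace(picture, thing): "pixels" (384x512 bool, what is visible of it).
- ctrl.mark_of(picture, thing): "location" ([x, y, z] in m, in world coordinates, good to about 4 mm: a listed point, or the origin of a listed thing).
The state is a dict: "clock": time; "joint_pos": joint angles; "qvel": joint speeds; "tau": joint torques, N m; "tool_pos": TCP position; "orientation": TCP orientation; "force": force on the tool from outside, world axes, zero at the start; "moment": the same for the moment, N m; "opening": finger opening in m; "gripper_force": force on a finger pad.
Only numpy, scipy, OpenCV 4.12 (cv2) and the standard library are available. Lean on these libraries where they do the work, as an engineer would, in place of code of your own. Each camera call takes 0.05 s, during which the arm holds its last target. There are 200 camera calls.

## Task

Two capped sample tubes have ended up deep on the deck of the small cabinet, under its low clear dust cover. Draw the drag scoop out of its holster by the neck, lay it on the table and let go, then take it by its black grip, reach it in under the cover over and past both tubes, and draw them out over the front edge into the tray standing there, without bumping the cover. Lay the scoop flat on the table when both tubes are in the tray, and leave the tray and the carton, mouse and sharps bin nearby where they are.

Things in the scene. Friction and masses are not known exactly. Their poses are not given: they have to be found in the camera images.
- cabinet: Fixed grey-white cabinet 160 deep (x) x 200 wide (y) x 148 mm high. Origin: centre of its underside, on the table; x points to its closed back, z up. Flat deck 78 mm above the table from x -80 (front edge) to the back wall at x +74; inner width 188. A cover plate lies over the whole deck, underside 60 mm above it, front edges flush. Open at the front only (-x side, towards the robot).
- cover: The clear 10 mm cover plate of the cabinet, 160 x 200, fixed to it. Origin: the plate's centre (143 mm above the table, straight above the cabinet's origin). It must not be bumped (rubbing under about 4 N passes).
- deck_front (a point): Middle of the deck's front edge, at deck height (78 mm above the table); axes as the cabinet's.
- tube_a: Capped plastic sample tube 17 x 92 x 17 mm (12 g) lying roughly across the cabinet on the deck, 32 to 40 mm behind its front edge. Origin: centre of its underside; y along the tube. It slides rather than rolls.
- tube_b: The same kind of tube, lying deeper on the deck, 72 to 92 mm behind its front edge. Origin and axes as for tube_a. Both lie within about 10 mm of the cabinet's middle in y and within 0.2 rad of straight across.
- tray: Loose open plastic tray 160 (x) x 225 (y) x 62 high with sloping walls, standing right in front of the cabinet with its long side against it, its rim 16 mm below the deck. Origin: centre of its underside, axes as the cabinet's.
- scoop: Loose drag scoop, 0.3 kg, 237 mm long, lying level. Origin: centre of the blade's lower edge; x from grip to blade, z up. Blade: aluminium plate 4 thick, 120 wide (y), 24 high; cheeks 20 long, 4 thick, 22 high run back (-x) from its ends. Steel shank 10 thick, 18 above the underside, x 0 to -135. Black grip x -135 to -235, 22 wide, 30 high, underside level with the blade's. Balances at x -165.
- scoop_neck (a point): The shank at x -65 mm, 18 mm above the scoop's underside: the bare place to take the scoop while its grip is in the holster. Axes as the scoop's.
- scoop_grip (a point): On the grip at x -170 mm, 18 mm above the scoop's underside, by the balance point: the place to hold it for work. Axes as the scoop's.
- scoop_tail (a point): Rear end of the grip, x -235 mm, 15 mm above the scoop's underside.
- holster: Fixed white tunnel on the table, 100 long (x), 42 wide, 42 mm high, inside 34 wide, 38 high, no floor. Origin: its centre at table height. It hides the scoop's grip; the shank and blade stick out at its +x end, so the scoop is drawn out along the holster's +x, and its rear end is free past x +50. At the start the scoop's origin lies at about x +187.
- lancet_box: Bystander carton 52 x 92 x 47 mm near the front edge of the table. Origin: centre of its underside. Leave alone.
- mouse: Bystander computer mouse 104 x 56 x 37 mm near the front edge of the table. Origin: centre of its underside. Leave alone.
- sharps_bin: Bystander yellow container with a red lid, 134 mm across, 153 mm high, behind the drawer unit. Origin: centre of its underside. Leave alone.
Not all that is in view belongs to the job. What is shaped like the holster but purple is not meant.

How it is judged (in metres and radians):
On the way, in this order (a step that is already met when the one before it is completed fails the run):
1. the scoop is drawn fully out of the holster and lies released at rest on the table (x of scoop_tail in the frame of holster above 0.051 m and height (world z) of scoop below 0.012 m and linear speed of scoop below 0.02 m/s and contact force between the fingers and scoop below 0.1 N), for 0.2 s.
2. the scoop's blade has reached in under the cover, past the middle of the deck (x of scoop in the frame of cabinet above 0 m and y of scoop in the frame of cabinet between -0.1 and 0.1 m and z of scoop in the frame of cabinet between 0.07 and 0.138 m), for 0.1 s.
At the end, for the whole second after the job is handed in: Both tubes rest inside the tray (centre within 75 and 108 mm of its middle in x and y, under 50 mm above its underside); the tray is upright, within 40 mm of its start; the scoop lies released, level (0.12 rad) and at rest, underside under 12 mm above the table (x of tube_a in the frame of tray between -0.075 and 0.075 m and y of tube_a in the frame of tray between -0.108 and 0.108 m and z of tube_a in the frame of tray between -0.01 and 0.05 m and linear speed of each of tube_a, tube_b, scoop below 0.02 m/s and x of tube_b in the frame of tray between -0.075 and 0.075 m and y of tube_b in the frame of tray between -0.108 and 0.108 m and z of tube_b in the frame of tray between -0.01 and 0.05 m and height (world z) of scoop between -0.005 and 0.012 m and angle between scoop's own z axis and vertical below 0.12 rad and contact force between the fingers and scoop below 0.1 N and distance of tray from where it was at the start of the episode below 0.04 m and angle between tray's own z axis and vertical below 0.08 rad); the robot touches nothing.
It fails at once if the scoop bumps the cover (more than 4 N) (contact force between scoop and cover above 4 N).
It fails at once if the robot bumps the cover (more than 4 N) (contact force between any of the arm, the fingers and cover above 4 N).
It fails at once if a bystander is shifted by more than 30 mm (distance of any of lancet_box, mouse, sharps_bin from where it was at the start of the episode above 0.03 m).
It also fails if it takes over 72 s, if anything falls off the work surface, if the arm or the gripper's body presses on something with over 40 N, if the wrist force passes 120 N, or if a joint passes its speed limit or range.

## Working session

There is one attempt and no reset: what is moved stays moved. The work goes in short steps, Python scripts to look and compute and a shell command to move; the robot and the scene stay as the last step left them, time stands still between calls to the robot, and variables do not carry over. Pictures are saved under pics/ and viewed, at most 10 in all, crops included, and the job is handed in when it is done.

```bash
mkdir -p pics; cat > h.py <<'E'
import numpy as np, cv2
from plant import ctrl
from scipy.spatial.transform import Rotation as Ro
def snap(n,f=None,crop=None,s=1):
    p=ctrl.snapshot(n)
    if f:
        im=p["frame"][:,:,::-1]
        if crop: im=im[crop[1]:crop[3],crop[0]:crop[2]]
        cv2.imwrite("pics/"+f,cv2.resize(im,None,fx=s,fy=s,interpolation=cv2.INTER_CUBIC))
    return p
def proj(p,X):
    c=p["R"]@np.array(X)+p["t"]; u=p["K"]@(c/c[2]); return np.round(u[:2]).astype(int)
def state():
    o=ctrl.get_obs(); return o, np.array(o["tool_pos"]), Ro.from_euler("xyz",o["orientation"],degrees=True)
def delta(pos,rpy):
    """shift mm & rotvec deg in the tool frame from current measured pose"""
    o,t,R=state(); T=Ro.from_euler("xyz",rpy,degrees=True)
    return np.round(R.inv().apply(np.array(pos)-t)*1000,1), np.round((R.inv()*T).as_rotvec(degrees=True),2)
E
python3 - <<'E'
from h import *
o,t,R=state(); print(o); 
for n in("scene","top"):
    p=snap(n,n+"0.png",s=1.5)
    for th in ["cabinet","deck_front","tube_a","tray","scoop","scoop_neck","holster","lancet_box","mouse","sharps_bin"]:
        print(n,th,[(np.round(d["location"],3).tolist(),round(d["p"],2),proj(p,d["location"]).tolist()) for d in ctrl.mark_of(p,th)][:3])
E
```

```text
{'clock': 0.0, 'joint_pos': array([-5.11014801e+01,  2.05884222e+01,  6.31961729e-01, -1.95601700e-02,
       -7.01362586e+01, -1.65081695e+01]), 'qvel': array([ 0.03835331, -0.10425678, -0.01541079,  0.01797567,  0.00536477,
       -0.0364323 ]), 'tau': array([-3.52452393e-03, -5.82719135e+01,  2.93039149e+01,  6.99730396e+00,
        6.58247009e-03, -1.91410527e-04]), 'tool_pos': array([ 0.25704014, -0.62390968,  0.40374446]), 'orientation': array([ 1.79905877e+02, -8.71887115e-03, -1.57616304e+02]), 'force': array([ 0.13100968, -0.02004305,  0.08080157]), 'moment': array([ 0.01858733, -0.01250698, -0.02310679]), 'gripper_force': 0.0, 'opening': 0.08777932079815763}
scene cabinet [([0.737, -0.09, 0.001], 0.67, [229, 191]), ([0.745, -0.096, 0.144], 0.41, [226, 156])]
scene deck_front [([0.658, -0.088, 0.077], 0.63, [242, 184])]
scene tube_a [([0.693, -0.078, 0.079], 0.41, [233, 180])]
scene tray [([0.581, -0.085, -0.002], 0.89, [257, 213])]
scene scoop [([0.551, -0.402, -0.001], 0.59, [328, 178])]
scene scoop_neck []
scene holster [([0.402, -0.078, -0.004], 0.93, [294, 242]), ([0.36
[... 307 characters left out ...]
3, 139])]
top deck_front [([0.659, -0.088, 0.08], 0.85, [251, 158])]
top tube_a []
top tray [([0.58, -0.085, 0.002], 0.98, [250, 185]), ([0.364, -0.382, -0.001], 0.41, [335, 250])]
top scoop [([0.546, -0.396, 0.002], 0.66, [340, 197])]
top scoop_neck [([0.486, -0.393, 0.018], 0.79, [340, 214]), ([0.74, -0.094, 0.144], 0.28, [254, 128])]
top holster [([0.405, -0.077, -0.002], 0.76, [246, 236]), ([0.36, -0.378, 0.0], 0.67, [334, 251])]
top lancet_box [([0.387, -0.218, 0.001], 0.93, [287, 242]), ([0.547, -0.401, 0.001], 0.47, [341, 196])]
top mouse [([0.408, 0.048, -0.002], 0.88, [210, 234])]
top sharps_bin [([0.716, 0.275, -0.004], 0.72, [147, 144]), ([0.739, -0.093, 0.004], 0.68, [253, 139])]
```

View pics/scene0.png

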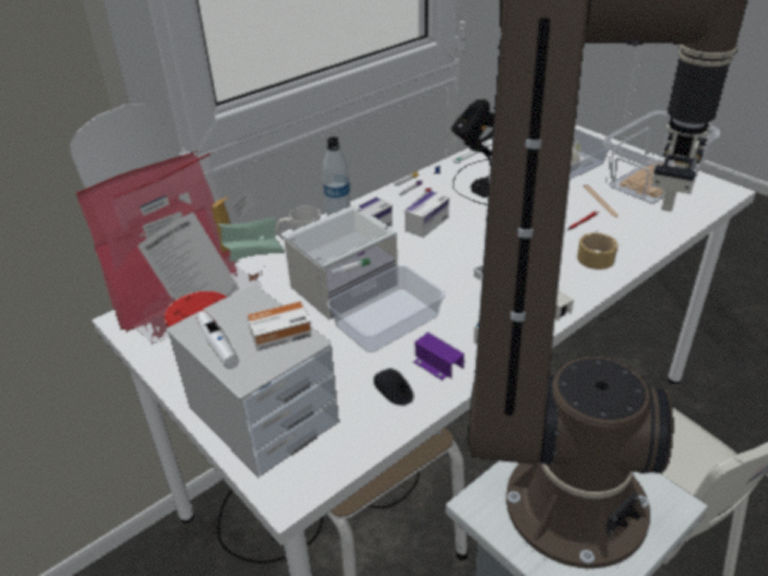

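View pics/top0.png

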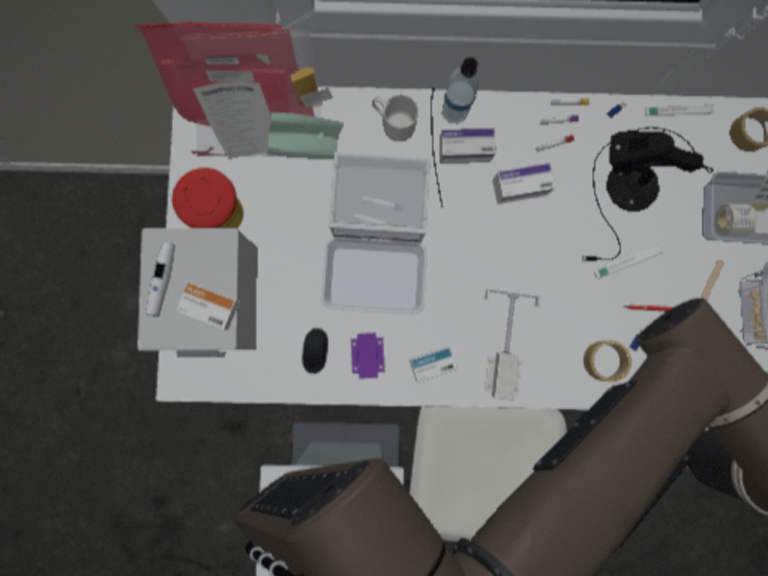

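The top picture (1.5x) shows two holster shapes: a purple one at (367,355) and a white one at (503,375). The scoop sticks out of the white one, with its blade at (512,297), so white is the one meant and purple is the decoy. The cabinet is at (380,198) with the tray below it at (375,275). I'll confirm with a crop and work out the approach.

```bash
python3 - <<'E'
from h import *
p=snap("top","hol.png",crop=(220,180,380,280),s=5)
print(delta([0.486,-0.393,0.33],[180,0,175]))
E
```

```text
(array([-299.7,  126.5,   74.7]), array([ 0.  ,  0.  , 27.39]))
```

View pics/hol.png

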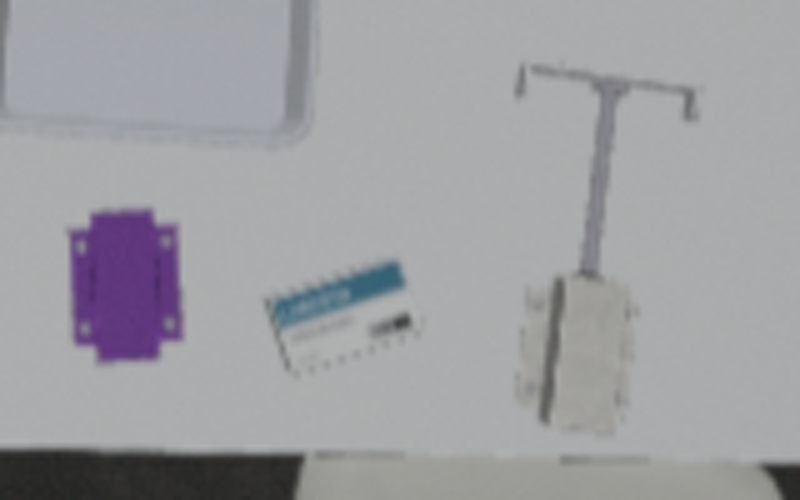

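The crop confirms it: the white holster at (585,350) holds the scoop, with the shank at (600,180) and the blade at (608,80). The purple one at (125,285) is empty. I'll go above the neck.

```bash
python3 -m inch '[0,-50,20,10,0,0,5, 0,-95,40,25,0,0,10, 0,-140,60,35,0,0,15, 0,-185,80,45,0,0,20, 0,-230,100,60,0,0,25]'
python3 -m inch '[0,-45,17,15,0,0,2, 0,-70,26,15,0,0,2.4, 0,-70,26,15,0,0,2.4, 0,-70,26,15,0,0,2.4, 0,-70,26,15,0,0,2.4]'
python3 - <<'E'
from h import *
o,t,R=state(); print(t,o["orientation"])
p=snap("wrist","w1.png",s=1.5)
for q in (p,snap("top")):
  for th in ["scoop","scoop_neck","holster"]:
    print(th,[(np.round(d["location"],3).tolist(),round(d["p"],2)) for d in ctrl.mark_of(q,th)][:3])
E
```

```text
clock: 1.65
tool_pos: [0.4275, -0.4483, 0.3473]
orientation: [-179.9, 0.1, 177.2]
force: [1.1, -0.9, 0.2]
opening: 0.0872
gripper_force: 0.0
clock: 2.15
tool_pos: [0.4967, -0.4272, 0.3321]
orientation: [180.0, -0.0, 175.0]
force: [0.9, -0.7, 0.4]
opening: 0.0877
gripper_force: 0.0
[ 0.49668595 -0.42720989  0.33208586] [ 1.79998497e+02 -3.75734374e-03  1.74967205e+02]
scoop [([0.548, -0.403, -0.001], 0.62)]
scoop_neck [([0.485, -0.394, 0.017], 0.91)]
holster [([0.364, -0.378, -0.001], 0.93), ([0.401, -0.075, -0.003], 0.85)]
scoop []
scoop_neck [([0.481, -0.392, 0.016], 0.43)]
holster [([0.403, -0.077, -0.002], 0.78), ([0.364, -0.381, -0.003], 0.74)]
```

View pics/w1.png

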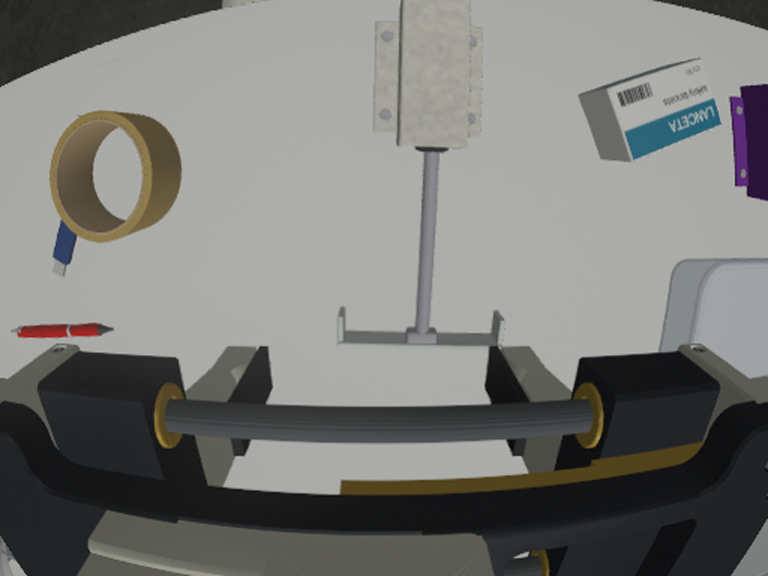

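The wrist picture shows the shank from the holster mouth at (430,152) to the blade at (421,335), almost in line with the tool. I'll cast these pixels onto the shank's height for its line.

```bash
cat >> h.py <<'E'
def wray(p,u,v,z):
    K=p["K"]; x=(u-K[0,2])/K[0,0]; y=(v-K[1,2])/K[1,1]; r=np.hypot(x,y)
    d=p["R"].T@np.array([np.sin(r)*x/r,np.sin(r)*y/r,np.cos(r)]); c=-p["R"].T@p["t"]
    return c+d*(z-c[2])/d[2]
E
python3 - <<'E'
from h import *
p=snap("wrist")
a=wray(p,430/1.5,155/1.5,.018); b=wray(p,421.5/1.5,325/1.5,.018)
y=np.degrees(np.arctan2(b[1]-a[1],b[0]-a[0]))
print(a,b,y)
n=b-(b-a)/np.linalg.norm(b-a)*.065; print(n, b)
c=a+(b-a)*((.484-a[0])/(b[0]-a[0])); print(c)
print(delta([c[0],c[1],.182],[180,0,180+y]))
E
```

```text
[ 0.4190852  -0.38555694  0.018     ] [ 0.53733111 -0.39890798  0.018     ] -6.441931692112551
[ 0.47274151 -0.39161523  0.018     ] [ 0.53733111 -0.39890798  0.018     ]
[ 0.484      -0.39288641  0.018     ]
(array([ 16.1,  32.9, 150.1]), array([-0.  ,  0.01,  1.41]))
```

```bash
python3 -m inch '[0,16,33,30,0,0,1.4, 0,16,33,70,0,0,1.4, 0,16,33,105,0,0,1.4, 0,16,33,130,0,0,1.4, 0,16,33,140,0,0,1.4]'
python3 -m inch '[0,0,0,5,0,0,0, 0,0,0,9,0,0,0, 0,0,0,9,0,0,0, 0,0,0,9,0,0,0, 0,0,0,9,0,0,0]'
python3 -m inch '[1,0,0,0,0,0,0, 1,0,0,0,0,0,0, 1,0,0,0,0,0,0, 1,0,0,0,0,0,0, 1,0,0,0,0,0,0]'
python3 -m inch '[1,0,0,0,0,0,0, 1,0,0,0,0,0,0, 1,0,0,0,0,0,0]'
```

```text
clock: 3.1
tool_pos: [0.4834, -0.3922, 0.1893]
orientation: [179.9, -0.2, 173.6]
force: [-0.2, -0.7, 0.4]
opening: 0.0877
gripper_force: 0.0
clock: 3.6
tool_pos: [0.4846, -0.3928, 0.184]
orientation: [-180.0, 0.1, 173.6]
force: [0.1, -0.2, 0.1]
opening: 0.0873
gripper_force: 0.0
clock: 4.1
tool_pos: [0.4843, -0.3926, 0.1829]
orientation: [-180.0, -0.0, 173.6]
force: [-0.4, -0.4, -0.0]
opening: 0.0534
gripper_force: 0.0
clock: 4.4
tool_pos: [0.4844, -0.3926, 0.1829]
orientation: [-180.0, 0.0, 173.6]
force: [0.7, -0.1, -0.5]
opening: 0.0291
gripper_force: 0.0
```

```bash
python3 -m inch '[1,0,0,0,0,0,0, 1,0,0,0,0,0,0, 1,0,0,0,0,0,0, 1,0,0,0,0,0,0, 1,0,0,0,0,0,0]'
python3 -m inch '[1,-8,0,0,0,0,0, 1,-20,0,0,0,0,0, 1,-32,0,0,0,0,0, 1,-44,0,0,0,0,0, 1,-56,0,0,0,0,0]'
python3 -m inch '[1,-12,0,0,0,0,0, 1,-25,0,0,0,0,0, 1,-38,0,0,0,0,0, 1,-50,0,0,0,0,0, 1,-58,0,0,0,0,0]'
python3 -m inch '[1,-5,0,0,0,0,0, 1,-8,0,0,0,0,0, 1,-8,0,0,0,0,0]'
```

```text
clock: 4.9
tool_pos: [0.4843, -0.3926, 0.1829]
orientation: [-180.0, -0.0, 173.6]
force: [-0.7, -0.8, -0.3]
opening: 0.0094
gripper_force: 30.0
clock: 5.4
tool_pos: [0.541, -0.399, 0.183]
orientation: [-180.0, -0.0, 173.6]
force: [-3.5, 0.9, 3.1]
opening: 0.0088
gripper_force: 30.0
clock: 5.9
tool_pos: [0.5989, -0.4055, 0.1829]
orientation: [-180.0, 0.0, 173.6]
force: [-5.5, 0.9, 4.4]
opening: 0.009
gripper_force: 30.0
clock: 6.2
tool_pos: [0.606, -0.4063, 0.183]
orientation: [-180.0, 0.1, 173.6]
force: [-1.2, 0.4, 2.4]
opening: 0.0093
gripper_force: 30.0
```

```bash
python3 -m inch '[0,0,0,0,0,0,0, 0,0,0,0,0,0,0, 0,0,0,0,0,0,0, 0,0,0,0,0,0,0, 0,0,0,0,0,0,0]'
python3 -m inch '[0,0,0,0,0,0,0, 0,20,0,-45,0,0,0, 0,50,0,-90,0,0,0, 0,80,0,-130,0,0,0, 0,80,0,-140,0,0,0]'
python3 - <<'E'
from h import *
o,t,R=state(); print(t,o["orientation"])
p=snap("wrist","w2.png",s=1.5)
for q in (p,snap("top")):
  for th in ["scoop","scoop_grip","scoop_tail","scoop_neck","holster"]:
    print(th,[(np.round(d["location"],3).tolist(),round(d["p"],2)) for d in ctrl.mark_of(q,th)][:3])
E
```

```text
clock: 6.7
tool_pos: [0.6056, -0.4062, 0.1829]
orientation: [180.0, 0.0, 173.6]
force: [-0.2, 0.2, 0.2]
opening: 0.0435
gripper_force: 0.0
clock: 7.2
tool_pos: [0.5242, -0.3976, 0.3283]
orientation: [-179.9, 0.3, 173.6]
force: [0.3, -1.3, 0.3]
opening: 0.0834
gripper_force: 0.0
[ 0.52419283 -0.39762209  0.3283451 ] [-179.88186404    0.31400119  173.56164846]
scoop [([0.608, -0.408, 0.018], 0.73), ([0.671, -0.413, -0.004], 0.68), ([0.386, -0.22, -0.0], 0.36)]
scoop_grip [([0.502, -0.396, 0.018], 0.96)]
scoop_tail [([0.436, -0.388, 0.016], 0.81)]
scoop_neck [([0.605, -0.405, 0.019], 0.7)]
holster [([0.363, -0.382, 0.001], 0.96), ([0.398, -0.074, -0.002], 0.68)]
scoop []
scoop_grip [([0.5, -0.395, 0.017], 0.43)]
scoop_tail [([0.438, -0.388, 0.021], 0.63)]
scoop_neck []
holster [([0.402, -0.074, -0.002], 0.9), ([0.366, -0.383, -0.003], 0.75)]
```

View pics/w2.png

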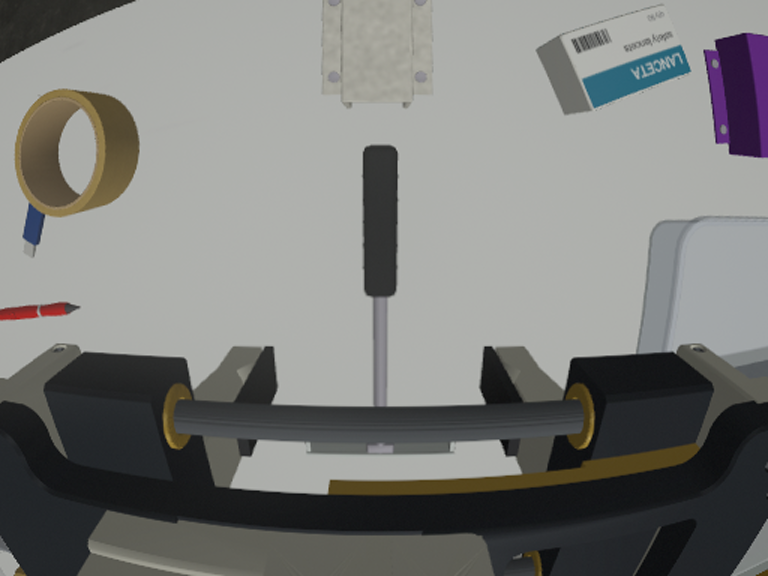

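The scoop lies fully out of the holster: grip (380,220), shank in line with the tool, holster mouth at (375,105), leaving a gap of about 23 mm. Next I'll take the grip.

```bash
python3 - <<'E'
from h import *
print(delta([.497,-.395,.182],[180,0,173.56]))
E
```

```text
(array([ 29.1,  -1. , 140.1]), array([ 0.02, -0.07,  0.04]))
```

```bash
python3 -m inch '[0,29,-1,35,0,0,0, 0,29,-1,75,0,0,0, 0,29,-1,110,0,0,0, 0,29,-1,132,0,0,0, 0,29,-1,140,0,0,0]'
python3 -m inch '[0,0,0,0,0,0,0, 1,0,0,0,0,0,0, 1,0,0,0,0,0,0, 1,0,0,0,0,0,0, 1,0,0,0,0,0,0]'
python3 -m inch '[1,0,0,0,0,0,0, 1,0,0,0,0,0,0, 1,0,0,0,0,0,0, 1,0,0,0,0,0,0, 1,0,0,0,0,0,0]'
python3 -m inch '[1,0,0,0,0,0,0, 1,0,0,0,0,0,0]'
python3 - <<'E'
from h import *
p=snap("top")
q=snap("scene")
for n in (p,q):
 for th in ["cabinet","cover","deck_front","tube_a","tray"]:
  print(th,[(np.round(d["location"],4).tolist(),round(d["p"],2)) for d in ctrl.mark_of(n,th)][:3])
for th in ["cabinet","tray","tube_a"]:
  r=ctrl.trace(p,th)
  for d in r[:2]:
    m=d["pixels"].astype(np.uint8); c=np.argwhere(m)[:,::-1].astype(np.float32); print(th,d["p"],len(c),cv2.minAreaRect(c) if len(c) else 0)
E
```

```text
clock: 8.3
tool_pos: [0.4962, -0.3947, 0.18]
orientation: [179.9, -0.2, 173.6]
force: [-0.4, 0.0, 0.1]
opening: 0.0877
gripper_force: 0.0
clock: 8.8
tool_pos: [0.4973, -0.3951, 0.1839]
orientation: [-180.0, 0.1, 173.6]
force: [1.2, 0.3, -0.9]
opening: 0.0611
gripper_force: 0.0
clock: 9.3
tool_pos: [0.4971, -0.395, 0.1829]
orientation: [180.0, -0.0, 173.6]
force: [0.3, -0.0, -0.4]
opening: 0.0218
gripper_force: 30.0
clock: 9.5
tool_pos: [0.4971, -0.395, 0.1829]
orientation: [180.0, -0.0, 173.6]
force: [-0.7, -0.7, -0.4]
opening: 0.0218
gripper_force: 30.0
cabinet [([0.7401, -0.0946, 0.0008], 0.71)]
cover [([0.7417, -0.0912, 0.1449], 0.93), ([0.5033, -0.3937, 0.02], 0.73)]
deck_front [([0.6559, -0.0919, 0.0752], 0.97)]
tube_a []
tray [([0.58, -0.0828, 0.0013], 0.79)]
cabinet [([0.7398, -0.0938, -0.0], 0.83)]
cover [([0.7443, -0.092, 0.1419], 0.58)]
deck_front [([0.6568, -0.0903, 0.078], 0.94), ([0.5763, -0.0866, -0.0029], 0.35)]
tube_a [([0.6904, -0.0786, 0.0788], 0.41)]
tray [([0.5782, -0.0856, -0.0025], 0.75)]
cabinet 0.86 3509 ((252.68759155273438, 131.21762084960938), (64.19449615478516, 56.91813659667969), 4.23639440536499)
tray 0.87 2667 ((245.6803436279297, 182.70518493652344), (61.066585540771484, 47.80384063720703), 3.6913859844207764)
```

```bash
python3 - <<'E'
from h import *
p=snap("top","cab.png",crop=(210,95,300,215),s=5)
c=-p["R"].T@p["t"]; np.save("cam.npy",c); print(c)
def ray(u,v,z):
    d=p["R"].T@np.linalg.inv(p["K"])@[u,v,1]; return (c+d*(z-c[2])/d[2])
print(ray(200,150,.1),ray(300,150,.1))
r=ctrl.trace(p,"tray")[0]["pixels"].astype(np.uint8); (b,s,a)=cv2.minAreaRect(np.argwhere(r)[:,::-1].astype(np.float32))
q=cv2.boxPoints((b,s,a)); print(q); print([ray(*x,.062).round(4).tolist() for x in q])
E
```

```text
[ 0.40927239 -0.09088353  1.34608813]
[0.67635519 0.07687621 0.1       ] [ 0.68389839 -0.24521842  0.1       ]
[[214.25555 205.35599]
 [216.10635 157.23486]
 [275.21124 159.50812]
 [273.36044 207.62924]]
[[0.5016, 0.0291, 0.062], [0.6614, 0.0279, 0.062], [0.6583, -0.168, 0.062], [0.4984, -0.1645, 0.062]]
```

View pics/cab.png

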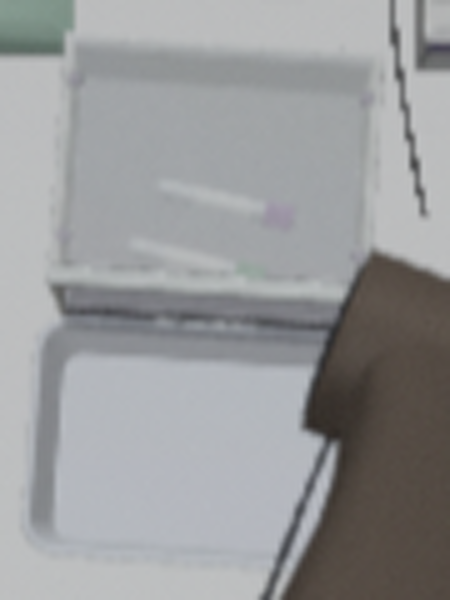

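The enlarged top crop shows the cabinet under its clear cover. The deep tube (purple cap) runs (160,185)–(293,217), the near tube (green cap) runs (133,243)–(262,271), and the tray is in front.

```bash
python3 - <<'E'
from h import *
p=snap("top"); c=-p["R"].T@p["t"]
def ray(u,v,z):
    d=p["R"].T@np.linalg.inv(p["K"])@[210+u/5,95+v/5,1]; return (c+d*(z-c[2])/d[2])
P={k:ray(*v) for k,v in dict(bl=(160,185,.0865),br=(293,217,.0865),al=(133,243,.0865),ar=(262,271,.0865),cbl=(68,36,.148),cbr=(382,58,.148),cfl=(48,272,.148),cfr=(355,288,.148),).items()}
for k,v in P.items(): print(k,v.round(4))
ang=lambda a,b:np.degrees(np.arctan2(P[b][0]-P[a][0],-(P[b][1]-P[a][1])))*-1
print("yaw",-ang("cbl","cbr"),-ang("cfl","cfr"))
yaw=np.radians(3.5)*-1
o=np.array([.7405,-.0935]);R=np.array([[np.cos(yaw),-np.sin(yaw)],[np.sin(yaw),np.cos(yaw)]])
for k,v in P.items(): print(k,((v[:2]-o)@R*1000).round(1))
E
```

```text
bl [ 0.7423 -0.0564  0.0865]
br [ 0.723  -0.1438  0.0865]
al [ 0.7032 -0.0397  0.0865]
ar [ 0.6867 -0.1242  0.0865]
cbl [0.82   0.0019 0.148 ]
cbr [ 0.8106 -0.1952  0.148 ]
cfl [0.6694 0.0099 0.148 ]
cfr [ 0.6638 -0.1804  0.148 ]
yaw -2.706776708746793 -1.6919989428383586
bl [-0.5 37.2]
br [-14.4 -51.3]
al [-40.5  51.4]
ar [-51.9 -33.9]
cbl [ 73.5 100. ]
cbr [ 76.2 -97.3]
cfl [-77.3  98.9]
cfr [-71.3 -91.4]
```

```bash
python3 -m inch '[1,0,0,-15,0,0,0, 1,10,0,-40,0,0,0, 1,25,0,-65,0,0,0, 1,40,0,-90,0,0,0, 1,55,5,-103,0,0,0]'
python3 -m inch '[1,13,20,0,0,0,0, 1,27,50,0,0,0,0, 1,27,80,0,0,0,0, 1,27,110,0,0,0,0, 1,27,140,0,0,0,0]'
python3 -m inch '[1,0,30,0,0,0,0, 1,0,60,0,0,0,0, 1,0,90,0,0,0,0, 1,0,120,0,0,0,0, 1,0,145,0,0,0,0]'
python3 -m inch '[1,0,20,0,0,0,0, 1,0,30,0,0,0,0, 1,0,30,0,0,0,0, 1,0,30,0,0,0,0]'
python3 - <<'E'
from h import *
p=snap("scene","s1.png",crop=(170,110,370,260),s=4)
print(delta([.4518,-.068,.286],[180,0,173.56]))
for n in (p,snap("wrist"),snap("top")):
 for th in ["scoop","scoop_neck","scoop_tail","scoop_grip","deck_front","tube_a"]:
  print(th,[(np.round(d["location"],4).tolist(),round(d["p"],2)) for d in ctrl.mark_of(n,th)][:2])
E
```

```text
clock: 10.9
tool_pos: [0.4427, -0.3845, 0.2891]
orientation: [-179.9, 0.2, 173.6]
force: [0.4, 0.6, -3.5]
opening: 0.0221
gripper_force: 30.0
clock: 11.4
tool_pos: [0.4315, -0.2409, 0.287]
orientation: [-180.0, 0.1, 173.6]
force: [0.3, 0.8, -3.1]
opening: 0.0219
gripper_force: 30.0
clock: 11.9
tool_pos: [0.4479, -0.0965, 0.287]
orientation: [180.0, 0.1, 173.6]
force: [0.2, -0.1, -3.9]
opening: 0.022
gripper_force: 30.0
clock: 12.3
tool_pos: [0.4512, -0.0682, 0.2863]
orientation: [-180.0, 0.0, 173.6]
force: [-0.6, 0.3, -4.6]
opening: 0.0222
gripper_force: 30.0
(array([-0.6,  0.5,  0.2]), array([-0.  ,  0.  ,  0.02]))
scoop [([0.6265, -0.0909, 0.1046], 0.89)]
scoop_neck [([0.5604, -0.0793, 0.1256], 0.75)]
scoop_tail [([0.3889, -0.0621, 0.1221], 0.84)]
scoop_grip [([0.4557, -0.0699, 0.1205], 0.65)]
deck_front [([0.6565, -0.0897, 0.0766], 0.61), ([0.5624, -0.0793, 0.1237], 0.36)]
tube_a [([0.6908, -0.0804, 0.0795], 0.5)]
scoop []
scoop_neck []
scoop_tail [([0.3901, -0.0608, 0.1204], 0.92)]
scoop_grip [([0.4564, -0.0722, 0.1232], 0.86)]
deck_front []
tube_a []
scoop [([0.6201, -0.0865, 0.1052], 0.56)]
scoop_neck [([0.5605, -0.0801, 0.1258], 0.55)]
scoop_tail []
scoop_grip []
deck_front [([0.6551, -0.0909, 0.0768], 0.67), ([0.3634, -0.3801, 0.0029], 0.2)]
tube_a []
```

View pics/s1.png

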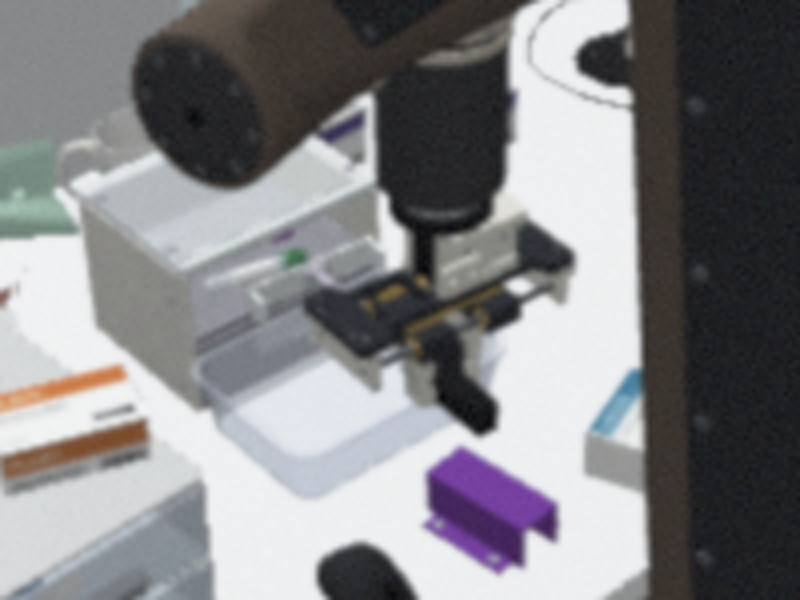

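The scene crop shows the scoop level at the cabinet mouth, with the blade at about (315,280), in front of the green-capped tube at (255,270). The networks put its underside at about 0.104–0.107 m, in the middle of the gap. I'll reach in.

```bash
python3 -m inch '[1,-10,0.6,0,0,0,0, 1,-25,1.6,0,0,0,0, 1,-40,2.5,0,0,0,0, 1,-55,3.5,0,0,0,0, 1,-70,4.4,0,0,0,0]'
python3 -m inch '[1,-15,1,0,0,0,0, 1,-30,1.9,0,0,0,0, 1,-45,2.9,0,0,0,0, 1,-60,3.8,0,0,0,0, 1,-75,4.8,0,0,0,0]'
python3 -m inch '[1,-5,0.3,0,0,0,0, 1,-5,0.3,0,0,0,0, 1,-5,0.3,0,0,0,0, 1,-5,0.3,0,0,0,0]'
python3 - <<'E'
from h import *
p=snap("top","in.png",crop=(200,90,320,220),s=4.5)
for n in (p,snap("scene"),snap("wrist")):
 for th in ["scoop","scoop_neck","tube_a","scoop_tail"]:
  print(th,[(np.round(d["location"],4).tolist(),round(d["p"],2)) for d in ctrl.mark_of(n,th)][:2])
E
```

```text
clock: 13.85
tool_pos: [0.5228, -0.0714, 0.2858]
orientation: [-180.0, 0.0, 173.6]
force: [-0.7, 0.7, -3.2]
opening: 0.022
gripper_force: 30.0
clock: 14.35
tool_pos: [0.5978, -0.0751, 0.2855]
orientation: [-180.0, -0.0, 173.6]
force: [-0.1, -0.3, -3.6]
opening: 0.0217
gripper_force: 30.0
clock: 14.75
tool_pos: [0.6009, -0.0753, 0.2859]
orientation: [180.0, -0.0, 173.6]
force: [-0.1, 1.2, -4.3]
opening: 0.0215
gripper_force: 30.0
scoop []
scoop_neck []
tube_a [([0.5805, -0.0851, 0.0005], 0.57)]
scoop_tail [([0.5418, -0.0672, 0.1224], 0.5)]
scoop []
scoop_neck []
tube_a [([0.6902, -0.0798, 0.0752], 0.38)]
scoop_tail [([0.5403, -0.0724, 0.1202], 0.43)]
scoop []
scoop_neck []
tube_a []
scoop_tail [([0.5442, -0.0697, 0.1192], 0.97)]
```

View pics/in.png

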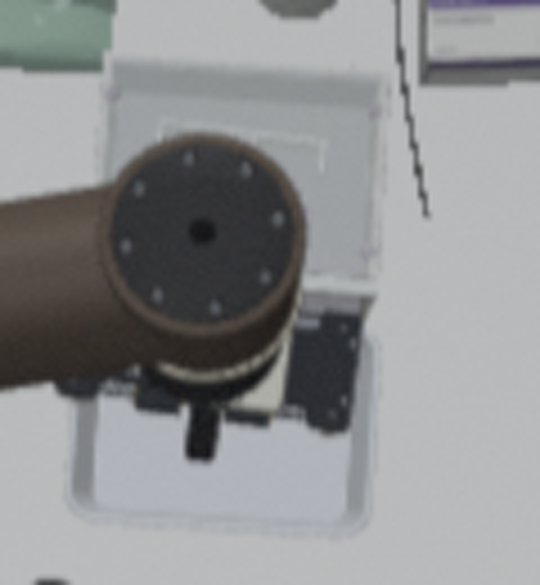

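The picture shows the blade deep under the cover, from (160,125) to (325,140), behind where the tubes lie. I'll lower it to just above the deck, then draw.

```bash
python3 -m inch '[1,0,0,6,0,0,0, 1,0,0,12,0,0,0, 1,0,0,18,0,0,0, 1,0,0,22,0,0,0, 1,0,0,23,0,0,0]'
python3 -m inch '[1,0,0,0,0,0,0, 1,0,0,0,0,0,0]'
python3 -m inch '[1,8,-0.5,0,0,0,0, 1,18,-1.1,0,0,0,0, 1,28,-1.8,0,0,0,0, 1,38,-2.4,0,0,0,0, 1,48,-3,0,0,0,0]'
```

```text
clock: 16.0
tool_pos: [0.6014, -0.0752, 0.2625]
orientation: [-180.0, -0.0, 173.6]
force: [-1.8, 0.5, 0.9]
opening: 0.0218
gripper_force: 30.0
clock: 16.2
tool_pos: [0.6016, -0.0752, 0.263]
orientation: [180.0, 0.0, 173.6]
force: [-0.4, -0.9, -3.0]
opening: 0.0215
gripper_force: 30.0
clock: 16.7
tool_pos: [0.5523, -0.0728, 0.2631]
orientation: [180.0, 0.0, 173.6]
force: [0.5, 0.2, -4.1]
opening: 0.0218
gripper_force: 30.0
```

```bash
python3 -m inch '[1,7,-0.4,0,0,0,0, 1,14,-0.9,0,0,0,0, 1,21,-1.3,0,0,0,0, 1,28,-1.8,0,0,0,0, 1,35,-2.2,0,0,0,0]'
python3 -m inch '[1,5,-0.3,0,0,0,0, 1,10,-0.6,0,0,0,0, 1,15,-1,0,0,0,0, 1,20,-1.3,0,0,0,0, 1,25,-1.6,0,0,0,0]'
python3 -m inch '[1,5,-0.3,0,0,0,0, 1,10,-0.6,0,0,0,0, 1,15,-1,0,0,0,0, 1,20,-1.3,0,0,0,0, 1,25,-1.6,0,0,0,0]'
python3 - <<'E'
from h import *
p=snap("scene","s2.png",crop=(170,110,370,260),s=4)
for n in (p,snap("top"),snap("wrist")):
  print([(np.round(d["location"],4).tolist(),round(d["p"],2)) for d in ctrl.mark_of(n,"tube_a")][:3])
E
```

```text
clock: 17.2
tool_pos: [0.518, -0.0711, 0.263]
orientation: [-180.0, 0.0, 173.6]
force: [0.1, 0.4, -3.8]
opening: 0.022
gripper_force: 30.0
clock: 17.7
tool_pos: [0.493, -0.0699, 0.2629]
orientation: [-180.0, -0.0, 173.6]
force: [0.1, -0.3, -3.3]
opening: 0.0221
gripper_force: 30.0
clock: 18.2
tool_pos: [0.4679, -0.0687, 0.263]
orientation: [-180.0, -0.0, 173.6]
force: [-0.2, -0.4, -3.8]
opening: 0.0217
gripper_force: 30.0
[([0.6552, -0.0977, 0.0715], 0.47)]
[([0.6535, -0.095, 0.0724], 0.62), ([0.6098, -0.0715, 0.0093], 0.4)]
[]
```

View pics/s2.png

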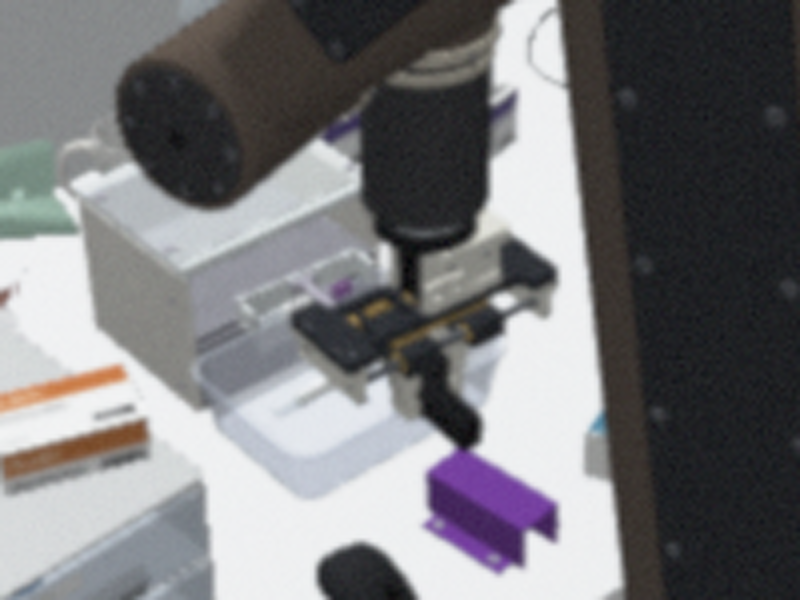

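Tube A lies in the tray at (320,390). The purple-capped tube B is still in the blade at the edge, around (340,285). I'll draw further.

```bash
python3 -m inch '[1,5,-0.3,0,0,0,0, 1,10,-0.6,0,0,0,0, 1,15,-1,0,0,0,0, 1,20,-1.3,0,0,0,0, 1,25,-1.6,0,0,0,0]'
python3 -m inch '[1,2,0,0,0,0,0, 1,2,0,0,0,0,0, 1,2,0,0,0,0,0]'
python3 - <<'E'
from h import *
p=snap("scene","s3.png",crop=(190,130,310,240),s=5)
for n in (p,snap("top")):
  print([(np.round(d["location"],4).tolist(),round(d["p"],2)) for d in ctrl.mark_of(n,"tube_a")][:3])
E
```

```text
clock: 19.0
tool_pos: [0.4428, -0.0675, 0.263]
orientation: [180.0, 0.0, 173.6]
force: [-0.3, 0.4, -3.6]
opening: 0.0216
gripper_force: 30.0
clock: 19.3
tool_pos: [0.4415, -0.0672, 0.2631]
orientation: [180.0, 0.0, 173.6]
force: [0.2, 0.4, -3.4]
opening: 0.0217
gripper_force: 30.0
[([0.6015, -0.0742, 0.0097], 0.46)]
[([0.7406, -0.0952, 0.1437], 0.72), ([0.6537, -0.094, 0.0734], 0.57), ([0.605, -0.0765, 0.0073], 0.55)]
```

View pics/s3.png

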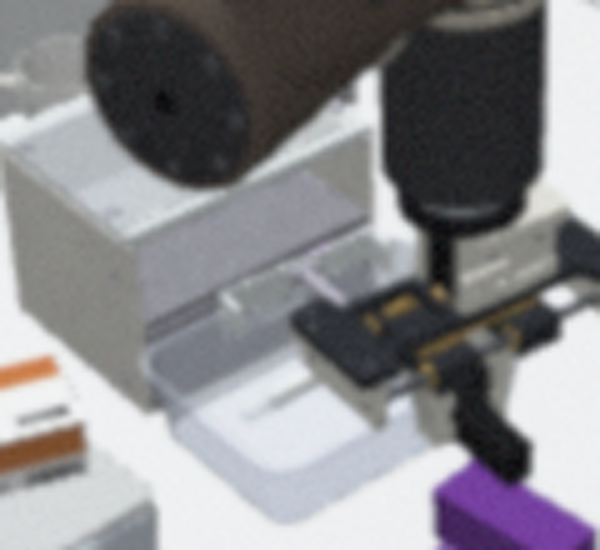

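Ten pictures have now been viewed, so from here I'll use the networks and colour masks. I'll raise the scoop to clear the line of sight and locate both caps.

```bash
python3 -m inch '[1,0,0,-15,0,0,0, 1,0,0,-40,0,0,0, 1,0,0,-65,0,0,0, 1,0,0,-90,0,0,0, 1,0,0,-100,0,0,0]'
cat > t.py <<'E'
from h import *
for name in ("scene","top"):
  n=snap(name)
  print(name,[(np.round(d["location"],4).tolist(),round(d["p"],2),proj(n,d["location"]).tolist()) for d in ctrl.mark_of(n,"tube_a")][:4])
  for d in ctrl.trace(n,"tube_a")[:4]:
    q=np.argwhere(d["pixels"])[:,::-1]; 
    if len(q): print(" trace",round(d["p"],2),len(q),q.min(0),q.max(0))
  h=cv2.cvtColor(n["frame"],cv2.COLOR_RGB2HSV).astype(int)
  R=n["frame"].astype(int)
  pm=((h[...,0]>125)&(h[...,0]<165)&(h[...,1]>35)).astype(np.uint8)
  gm=((h[...,0]>45)&(h[...,0]<85)&(h[...,1]>40)).astype(np.uint8)
  for lab,m in(("purple",pm),("green",gm)):
    k,_,st,ce=cv2.connectedComponentsWithStats(m)
    print(" ",lab,[(ce[i].round(0).tolist(),int(st[i,4])) for i in range(1,k) if st[i,4]>=4][:14])
E
python3 t.py
```

```text
clock: 20.0
tool_pos: [0.442, -0.0673, 0.3651]
orientation: [179.9, 0.2, 173.6]
force: [-0.2, -0.2, -3.5]
opening: 0.0219
gripper_force: 30.0
scene [([0.6567, -0.0964, 0.0744], 0.67, [244, 183]), ([0.5981, -0.077, 0.0093], 0.47, [252, 209])]
 trace 0.49 84 [240 200] [259 212]
  purple [([411.0, 50.0], 5), ([416.0, 50.0], 4), ([401.0, 75.0], 5), ([469.0, 79.0], 4), ([471.0, 82.0], 4), ([467.0, 84.0], 10), ([469.0, 92.0], 20), ([472.0, 96.0], 4), ([467.0, 98.0], 4), ([470.0, 102.0], 7), ([326.0, 103.0], 4), ([466.0, 110.0], 5), ([466.0, 116.0], 7), ([380.0, 118.0], 4)]
  green [([468.0, 113.0], 5), ([163.0, 157.0], 172), ([354.0, 149.0], 9), ([181.0, 160.0], 15), ([170.0, 164.0], 9), ([175.0, 164.0], 12), ([167.0, 166.0], 4), ([257.0, 202.0], 16)]
top [([0.6537, -0.0936, 0.0735], 0.63, [253, 160]), ([0.6072, -0.0726, 0.0113], 0.52, [246, 176])]
 trace 0.62 51 [235 173] [258 176]
 trace 0.49 113 [239 159] [266 164]
  purple [([382.0, 78.0], 22), ([312.0, 88.0], 170), ([424.0, 96.0], 23), ([436.0, 104.0], 8), ([301.0, 104.0], 5), ([310.0, 104.0], 10), ([427.0, 104.0], 5), ([442.0, 106.0], 4), ([430.0, 107.0], 4), ([350.0, 114.0], 179), ([410.0, 111.0], 6), ([418.0, 109.0], 4), ([430.0, 112.0], 4), ([457.0, 111.0], 4)]
  green [([435.0, 74.0], 23), ([189.0, 83.0], 5), ([192.0, 83.0], 4), ([211.0, 85.0], 5), ([194.0, 86.0], 4), ([196.0, 102.0], 4), ([429.0, 120.0], 7), ([257.0, 176.0], 22), ([402.0, 181.0], 24)]
```

Tube A is in the tray (green cap, top picture (257,176)). Tube B rests at (0.655,-0.095,0.074), lodged between the deck edge and the tray rim, so it needs another sweep. First I'll check how the scoop sits in the grip, and the tray.

```bash
python3 - <<'E'
from h import *
print(state()[1])
for name in ("scene","top","wrist"):
  n=snap(name)
  for th in ["scoop","scoop_neck","scoop_grip","scoop_tail","tray","deck_front"]:
    print(name,th,[(np.round(d["location"],4).tolist(),round(d["p"],2)) for d in ctrl.mark_of(n,th)][:2])
  if name!="wrist":
   for d in ctrl.trace(n,"tube_a")[:3]:
    m=d["pixels"].astype(np.float32); q=np.argwhere(m>0)[:,::-1].astype(np.float32)
    if len(q): print(" tr",round(d["p"],2),cv2.minAreaRect(q))
E
```

```text
[ 0.44091613 -0.06735079  0.36150028]
scene scoop [([0.6165, -0.0888, 0.1819], 0.77)]
scene scoop_neck [([0.549, -0.0797, 0.1984], 0.88)]
scene scoop_grip [([0.4479, -0.0715, 0.1949], 0.96)]
scene scoop_tail [([0.3814, -0.0614, 0.1975], 0.75)]
scene tray [([0.7385, -0.0895, -0.0024], 0.55)]
scene deck_front [([0.6557, -0.0923, 0.0772], 0.93)]
 tr 0.58 ((249.88458251953125, 207.076904296875), (6.656403064727783, 26.34825897216797), 56.3099365234375)
 tr 0.53 ((244.90000915527344, 185.80001831054688), (4.0249223709106445, 22.360679626464844), 63.43495178222656)
 tr 0.42 ((257.0000305175781, 205.5), (44.72135925292969, 68.42367553710938), 63.43495178222656)
top scoop [([0.6133, -0.0844, 0.1853], 0.56)]
top scoop_neck [([0.5482, -0.0822, 0.2018], 0.65)]
top scoop_grip []
top scoop_tail []
top tray [([0.5788, -0.0842, 0.0012], 0.9), ([0.6116, -0.086, 0.1842], 0.4)]
top deck_front [([0.6585, -0.0885, 0.0753], 0.82), ([0.3642, -0.3808, -0.0017], 0.29)]
 tr 0.5 ((247.0, 175.0), (4.0, 24.0), 90.0)
 tr 0.2 ((249.43963623046875, 183.269775390625), (67.85045623779297, 46.87565231323242), 4.4846062660217285)
wrist scoop []
wrist scoop_neck [([0.4077, 0.043, -0.0026], 0.21)]
wrist scoop_grip [([0.4487, -0.0697, 0.1962], 0.91)]
wrist scoop_tail [([0.3822, -0.0627, 0.1937], 0.68)]
wrist tray []
wrist deck_front []
```

```bash
python3 -m inch '[1,0,0,20,0,0,0, 1,0,0,45,0,0,0, 1,0,0,66,0,0,0, 1,0,0,74,0,0,0, 1,0,0,74,0,0,0]'
python3 -m inch '[1,-10,0.6,0,0,0,0, 1,-28,1.8,0,0,0,0, 1,-48,3,0,0,0,0, 1,-68,4.3,0,0,0,0, 1,-82,5.2,0,0,0,0]'
python3 -m inch '[1,-4,0.2,0,0,0,0, 1,-4,0.2,0,0,0,0, 1,-4,0.2,8,0,0,0, 1,-4,0.2,16,0,0,0, 1,-4,0.2,23,0,0,0]'
python3 -m inch '[1,0,0,1.5,0,0,0, 1,0,0,2,0,0,0, 1,0,0,2,0,0,0, 1,0,0,2,0,0,0]'
python3 -m inch '[1,0,0,1.5,0,0,0, 1,0,0,1.5,0,0,0, 1,0,0,1.5,0,0,0]'
```

```text
clock: 21.95
tool_pos: [0.4412, -0.0674, 0.2882]
orientation: [-179.9, -0.1, 173.6]
force: [0.3, -0.0, -3.3]
opening: 0.0219
gripper_force: 30.0
clock: 22.45
tool_pos: [0.5258, -0.0713, 0.2902]
orientation: [180.0, 0.2, 173.6]
force: [-0.6, 0.4, -4.0]
opening: 0.0215
gripper_force: 30.0
clock: 22.95
tool_pos: [0.5267, -0.0715, 0.2651]
orientation: [-180.0, -0.0, 173.6]
force: [-0.3, 0.1, -3.9]
opening: 0.0218
gripper_force: 30.0
clock: 23.35
tool_pos: [0.5276, -0.0715, 0.2642]
orientation: [180.0, 0.0, 173.6]
force: [0.5, -0.8, -2.5]
opening: 0.0217
gripper_force: 30.0
clock: 23.65
tool_pos: [0.5274, -0.0715, 0.2625]
orientation: [180.0, 0.0, 173.6]
force: [0.2, -0.1, -3.7]
opening: 0.0218
gripper_force: 30.0
```

```bash
python3 -m inch '[1,0,0,1.5,0,0,0, 1,0,0,1.5,0,0,0, 1,0,0,1.5,0,0,0]'
python3 -m inch '[1,0,0,1,0,0,0, 1,0,0,1,0,0,0, 1,0,0,1,0,0,0]'
python3 -m inch '[1,0,0,1,0,0,0, 1,0,0,1,0,0,0, 1,0,0,1,0,0,0]'
```

```text
clock: 23.95
tool_pos: [0.5274, -0.0715, 0.2609]
orientation: [-180.0, -0.0, 173.6]
force: [0.1, 1.0, -4.1]
opening: 0.0219
gripper_force: 30.0
clock: 24.25
tool_pos: [0.5274, -0.0715, 0.2599]
orientation: [-180.0, -0.0, 173.6]
force: [-0.2, 0.3, -4.0]
opening: 0.0214
gripper_force: 30.0
clock: 24.55
tool_pos: [0.5274, -0.0715, 0.2589]
orientation: [180.0, -0.0, 173.6]
force: [-0.0, -0.1, -3.8]
opening: 0.0218
gripper_force: 30.0
```

```bash
python3 -m inch '[1,0,0,1,0,0,0, 1,0,0,1,0,0,0, 1,0,0,1,0,0,0]'
python3 -m inch '[1,0,0,1,0,0,0, 1,0,0,1,0,0,0, 1,0,0,1,0,0,0]'
python3 - <<'E'
from h import *
print(state()[1])
for name in ("scene","top","wrist"):
  n=snap(name)
  for th in ["scoop","scoop_neck","scoop_grip","scoop_tail","tube_a"]:
    print(name,th,[(np.round(d["location"],4).tolist(),round(d["p"],2)) for d in ctrl.mark_of(n,th)][:2])
E
```

```text
clock: 24.85
tool_pos: [0.5274, -0.0715, 0.2579]
orientation: [-180.0, -0.0, 173.6]
force: [0.0, -0.5, -4.1]
opening: 0.0219
gripper_force: 30.0
clock: 25.15
tool_pos: [0.5275, -0.0715, 0.2571]
orientation: [180.0, 0.0, 173.6]
force: [0.2, -0.4, -1.1]
opening: 0.0221
gripper_force: 30.0
[ 0.52752019 -0.0715201   0.25710343]
scene scoop [([0.7013, -0.0941, 0.0796], 0.59)]
scene scoop_neck [([0.6359, -0.0837, 0.0943], 0.81)]
scene scoop_grip [([0.5337, -0.0731, 0.0883], 0.88)]
scene scoop_tail [([0.4679, -0.0665, 0.0919], 0.75)]
scene tube_a [([0.6018, -0.0757, 0.0136], 0.4)]
top scoop []
top scoop_neck [([0.4667, -0.0665, 0.0937], 0.73)]
top scoop_grip []
top scoop_tail [([0.7397, -0.0942, 0.0051], 0.59)]
top tube_a [([0.6563, -0.0936, 0.0738], 0.45)]
wrist scoop []
wrist scoop_neck []
wrist scoop_grip [([0.5307, -0.0739, 0.0914], 0.87)]
wrist scoop_tail [([0.4699, -0.0644, 0.0875], 0.76)]
wrist tube_a []
```

```bash
python3 -m inch '[1,6,-0.4,0,0,0,0, 1,12,-0.8,0,0,0,0, 1,18,-1.1,0,0,0,0, 1,24,-1.5,0,0,0,0, 1,30,-1.9,0,0,0,0]'
python3 -m inch '[1,5,-0.3,0,0,0,0, 1,10,-0.6,0,0,0,0, 1,15,-1,0,0,0,0, 1,19,-1.2,3,0,0,0, 1,23,-1.5,6,0,0,0]'
python3 -m inch '[1,5,-0.3,0,0,0,0, 1,10,-0.6,0,0,0,0, 1,15,-1,0,0,0,0, 1,20,-1.3,0,0,0,0, 1,25,-1.6,0,0,0,0]'
python3 -m inch '[1,4,-0.3,0,0,0,0, 1,6,-0.4,0,0,0,0, 1,6,-0.4,-25,0,0,0, 1,6,-0.4,-60,0,0,0, 1,6,-0.4,-90,0,0,0]'
python3 t.py | grep -v purple
```

```text
clock: 26.55
tool_pos: [0.4967, -0.07, 0.257]
orientation: [180.0, -0.0, 173.6]
force: [1.1, -0.3, -1.7]
opening: 0.022
gripper_force: 30.0
clock: 27.05
tool_pos: [0.4738, -0.069, 0.2506]
orientation: [-180.0, -0.0, 173.6]
force: [-0.9, 0.4, -4.0]
opening: 0.0222
gripper_force: 30.0
clock: 27.55
tool_pos: [0.4489, -0.0678, 0.251]
orientation: [180.0, 0.0, 173.6]
force: [0.6, 0.4, -4.2]
opening: 0.0219
gripper_force: 30.0
clock: 28.05
tool_pos: [0.4433, -0.0675, 0.3423]
orientation: [-180.0, 0.0, 173.6]
force: [0.5, -0.8, -2.6]
opening: 0.0216
gripper_force: 30.0
scene [([0.6001, -0.0743, 0.0104], 0.6, [251, 209]), ([0.626, -0.0931, 0.0202], 0.6, [250, 201])]
 trace 0.4 100 [240 194] [261 207]
  green [([167.0, 150.0], 9), ([174.0, 151.0], 32), ([158.0, 152.0], 6), ([163.0, 152.0], 7), ([155.0, 154.0], 5), ([154.0, 157.0], 13), ([163.0, 164.0], 89), ([179.0, 157.0], 18), ([180.0, 166.0], 7), ([258.0, 203.0], 18)]
top [([0.6045, -0.0706, 0.0084], 0.52, [246, 177])]
 trace 0.66 59 [240 168] [264 172]
  green [([435.0, 74.0], 23), ([184.0, 82.0], 5), ([193.0, 83.0], 9), ([215.0, 84.0], 4), ([218.0, 87.0], 4), ([257.0, 177.0], 20), ([402.0, 181.0], 24)]
```

Both tubes are now in the tray: A at (0.602,-0.073,0.010) and B at (0.626,-0.093,0.020), with the tray centre near (0.579,-0.085). I'll carry the scoop back and lay it down.

```bash
python3 -m inch '[1,0,-15,0,0,0,0, 1,0,-45,0,0,0,0, 1,0,-80,0,0,0,0, 1,0,-115,0,0,0,0, 1,0,-150,0,0,0,0]'
python3 -m inch '[1,0,-35,0,0,0,0, 1,-15,-70,0,0,0,0, 1,-35,-105,0,0,0,0, 1,-55,-135,0,0,0,0, 1,-75,-160,0,0,0,0]'
python3 -m inch '[1,-10,-8,0,0,0,0, 1,-15,-9,20,0,0,0, 1,-15,-9,55,0,0,0, 1,-15,-9,90,0,0,0, 1,-15,-9,120,0,0,0]'
python3 -m inch '[1,0,0,10,0,0,0, 1,0,0,20,0,0,0, 1,0,0,27,0,0,0, 1,0,0,31,0,0,0, 1,0,0,33,0,0,0]'
python3 -m inch '[1,0,0,0,0,0,0, 1,0,0,0,0,0,0]'
```

```text
clock: 28.85
tool_pos: [0.426, -0.2177, 0.3395]
orientation: [180.0, -0.2, 173.6]
force: [1.0, -0.0, -3.4]
opening: 0.022
gripper_force: 30.0
clock: 29.35
tool_pos: [0.4833, -0.3858, 0.3386]
orientation: [179.9, -0.2, 173.5]
force: [0.5, 0.6, -2.7]
opening: 0.0219
gripper_force: 30.0
clock: 29.85
tool_pos: [0.4963, -0.3938, 0.2176]
orientation: [179.9, -0.2, 173.6]
force: [-0.4, 0.1, -4.4]
opening: 0.0219
gripper_force: 30.0
clock: 30.35
tool_pos: [0.4975, -0.3947, 0.1885]
orientation: [-180.0, 0.1, 173.6]
force: [-1.0, -0.2, -3.7]
opening: 0.0216
gripper_force: 30.0
clock: 30.55
tool_pos: [0.4974, -0.3947, 0.1887]
orientation: [-180.0, 0.1, 173.6]
force: [0.0, -0.2, -4.0]
opening: 0.0218
gripper_force: 30.0
```

Lower the last 5 mm, release, and back off.

```bash
python3 -m inch '[1,0,0,2,0,0,0, 1,0,0,4,0,0,0, 1,0,0,5,0,0,0, 1,0,0,5,0,0,0]'
python3 -m inch '[0,0,0,0,0,0,0, 0,0,0,0,0,0,0, 0,0,0,0,0,0,0, 0,0,0,0,0,0,0, 0,0,0,0,0,0,0]'
python3 -m inch '[0,0,0,0,0,0,0, 0,0,0,0,0,0,0, 0,0,0,-15,0,0,0, 0,0,0,-50,0,0,0, 0,0,0,-95,0,0,0]'
python3 -m inch '[0,0,0,-45,0,0,0, 0,0,0,-60,0,0,0, 0,0,0,-60,0,0,0, 0,0,0,-60,0,0,0]'
python3 - <<'E'
from h import *
o,t,R=state(); print(t,o["opening"])
for name in ("scene","top","wrist"):
  n=snap(name)
  for th in ["scoop","scoop_neck","scoop_grip","scoop_tail","tube_a","tray","lancet_box","mouse"]:
    print(name,th,[(np.round(d["location"],4).tolist(),round(d["p"],2)) for d in ctrl.mark_of(n,th)][:3])
E
```

```text
clock: 30.95
tool_pos: [0.4976, -0.3947, 0.1834]
orientation: [-180.0, 0.0, 173.6]
force: [1.1, 0.6, 1.3]
opening: 0.022
gripper_force: 30.0
clock: 31.45
tool_pos: [0.4972, -0.3946, 0.1829]
orientation: [180.0, -0.0, 173.6]
force: [0.4, 0.0, -0.0]
opening: 0.056
gripper_force: 0.0
clock: 31.95
tool_pos: [0.4966, -0.3943, 0.2782]
orientation: [179.9, -0.2, 173.6]
force: [0.7, -0.3, 0.5]
opening: 0.0872
gripper_force: 0.0
clock: 32.35
tool_pos: [0.4969, -0.3944, 0.3388]
orientation: [180.0, 0.1, 173.6]
force: [-0.4, 0.7, -0.8]
opening: 0.0877
gripper_force: 0.0
[ 0.49686457 -0.39436825  0.33883207] 0.08765695177775329
scene scoop [([0.5969, -0.0736, 0.0093], 0.71)]
scene scoop_neck [([0.6717, -0.4142, 0.001], 0.31)]
scene scoop_grip []
scene scoop_tail []
scene tube_a [([0.5956, -0.0727, 0.0115], 0.48), ([0.6268, -0.0946, 0.0213], 0.42), ([0.671, -0.4157, 0.0015], 0.2)]
scene tray [([0.5783, -0.0865, -0.0019], 0.59)]
scene lancet_box []
scene mouse [([0.4071, 0.0489, 0.0053], 0.8)]
top scoop []
top scoop_neck []
top scoop_grip [([0.4993, -0.3919, 0.0172], 0.4)]
top scoop_tail [([0.4342, -0.3908, 0.0208], 0.58), ([0.624, -0.0924, 0.0251], 0.54)]
top tube_a [([0.6041, -0.0766, 0.0081], 0.65), ([0.6217, -0.0936, 0.0223], 0.6), ([0.4115, 0.0468, 0.0004], 0.46)]
top tray [([0.5785, -0.0827, 0.0008], 0.6)]
top lancet_box []
top mouse [([0.7416, -0.0922, 0.0041], 0.74), ([0.6048, -0.0735, 0.0067], 0.69), ([0.7402, -0.0938, 0.1439], 0.24)]
wrist scoop [([0.673, -0.4135, -0.0035], 0.92)]
wrist scoop_neck [([0.6051, -0.4088, 0.0188], 0.94)]
wrist scoop_grip [([0.5039, -0.3943, 0.0186], 0.79)]
wrist scoop_tail [([0.4405, -0.3896, 0.0195], 0.88), ([0.6066, -0.4073, 0.0168], 0.56)]
wrist tube_a [([0.6009, -0.0724, 0.0178], 0.66), ([0.3844, -0.2188, 0.0027], 0.57)]
wrist tray [([0.5752, -0.0863, -0.0008], 0.72)]
wrist lancet_box [([0.386, -0.2191, 0.0025], 0.57)]
wrist mouse []
```

```bash
python3 -c "
from plant import ctrl; print(ctrl.close_job())"
```

```text
the job is handed in; nothing more can be done
None
```

The job is handed in (no verdict was returned): by the last camera estimates both tubes are in the tray, the scoop lies flat and released on the table, and the tray, carton and mouse had not moved; the sharps bin was not re-checked.

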